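# Nip a hand-painted tile in a holding jig with its sunken knob

### The job

Lay the loose hand-painted tile flat in the middle of the wooden bed of the holding jig, its long side running from the fence to the jaw, and let go of it. Then turn the small knob down in its well clockwise, feeling for the resistance, until the sprung jaw holds the tile snugly against the fence with about 8 newtons, and leave it clamped. Close the jaw only by its knob, do not over-tighten it or jam your fingers against the well, and leave the other pottery where it stands.

Things in the scene. Friction and masses are not known exactly. Their poses are not given: they have to be found in the camera images.
- tile_center (a point): Centre of the loose tile (half-way up), a white glazed tile with a thin painted border and a round painted fruit, 60 mm wide (its x axis), 12 mm thick (z up) and, being hand made, somewhere between 78 and 84 mm long (its y axis). About 0.14 kg. It starts flat on the counter near the jig; grip it across its 60 mm width. Either way round is equally good.
- jig: The fixed grey holding jig. Origin on the counter (z = 0) under the middle of the bed; x runs across the jig, y along it: the fence is on the -y side, the moving jaw on the +y side and, beyond the jaw, the knob's block. Base plate 70 mm wide (x), 10 mm high. On it the wooden bed, 40 mm wide (x), so that a 60 mm wide tile overhangs it by 10 mm on either side, 78 mm long (y from -40 to +38 mm), its top 24 mm above the counter.
- fence: The fixed stop, an aluminium block 50 mm long (x), 14 mm thick (y), standing on the base plate and reaching 42 mm above the counter (18 mm above the bed). Origin at the centre of its underside, 10 mm above the counter. It is bolted at a slightly different y each time.
- fence_face (a point): Middle of the fence's face, the one that looks along the jig's +y to the jaw, 30 mm above the counter.
- jaw: The moving jaw, an aluminium block 50 mm long (x), 42 mm high, which the knob slides towards the fence (-y), 10 mm per radian; pushed directly it stays put. Origin on the counter under its fence-side face. A sprung rubber pad, 44 mm long, stands 11 mm ahead of that face and gives way 1 mm per 6 N, at most 4 mm. At the start pad and fence are 6 to 13.5 mm farther apart than the tile is long.
- well: The fixed grey block with the round well in its top: 86 by 86 mm, 44 mm high, centred 122 mm along the jig's +y from the jig's origin. The well is 70 mm across and 30 mm deep (floor 14 mm above the counter) with the knob standing in its middle. Origin at the centre of the block's underside.
- knob_grip (a point): On the knob's upright axis, half-way up its grip bar, 28 mm above the counter. The knob is brass: a disc 26 mm across and 4 mm high on the well's floor, and on it an upright bar 26 mm long (this point's x axis), 10 mm thick (its y axis) and 20 mm high, from 18 to 38 mm above the counter, so its top lies 6 mm below the well's rim. A dark line marks the half of the bar towards this point's -x. Pinch the bar across its 10 mm thickness. The point turns with the knob.
- knob (a joint): Turn of the knob in rad, growing clockwise seen from above; range 0 to 2.2, at the start 0 to 0.25. At 0 the bar lies along the jig's x axis. It has a steady drag of 0.15 N m, which also keeps it where it is left, and on top of that the torque rises by 0.010 N m for each newton of the pad on the tile: about 0.06 N m per 0.1 rad once the tile is nipped between pad and fence. Usually 0.7 to 1.6 rad are to be turned. A hand at rest may read less than a turning one.
- jar: Bystander: lidded white and blue jar, 88 mm across, 96 mm high. Origin at the centre of its foot.
- cup: Bystander: blue cup, 62 mm across, 55 mm high. Origin at the centre of its foot.
- vase: Bystander: white narrow-necked vase, 72 mm across, 115 mm high. Origin at the centre of its foot.
Mind the look-alikes: they are no part of the job. What is meant by the part that bears tile_center is not red, and is the larger of those in its own colour.

How it is judged:
By the outcome, as a careful person would: the job done as asked, in the order asked, and still so for the second after the job is handed in, with the robot touching nothing.
It also fails if it takes over 64 s, if anything falls off the work surface, if the arm or the gripper's body presses on something with over 40 N, if the wrist force passes 120 N, or if a joint passes its speed limit or range.

### The arm

A 6-joint arm with a two-finger parallel gripper is mounted at the origin on the work surface. World frame = base frame: x ahead of the robot, y to its left, z up, the work surface at z = 0. Lengths are in m, angles in degrees, forces in N, time in s.
With the tool pointing down it reaches from about 0.325 to 1 m from the base axis. Payload 5.1 kg.
Tool frame: the origin (TCP) lies at the very end of the fingers, on their centre line; the grasp point (between the pads) lies r.pinch_z behind it (r.pinch_z is the distance from the TCP to the grasp point, in m); z points along the fingers, y is the line along which they close (so a half turn about z gives the same grasp; the last joint's range is limited). The gripper opens to 85 mm and grips with 20 to 120 N. Pads are 22 mm wide; open, the fingers measure 114 mm over their backs; the gripper's body (76 mm by 85 mm) begins 54 mm behind the grasp point. The pads swing forward as they close: fully open they stand 13 mm farther back than shut.
Start: joints at [64.08, 7.093, 94.555, -0, 78.352, -4.733], TCP at [0.235, 0.606, 0.231] pointing down, gripper open.
Joint ranges: [-149.61, 149.61], [-58.7, 133.49], [1.44, 155.28], [-77.14, 257.14], [18.33, 153.61], [-166.67, 166.67]. Speed limits (degrees/s): [147.25, 147.25, 180, 180, 180, 180].

### API

Orientations are given as [roll, pitch, yaw] about the fixed x, y, z axes, in that order (R = Rz(yaw) Ry(pitch) Rx(roll)).
In Python, from cell import r, grab_frame, camera_model, trace, pinpoint gives the robot as it stands. The module is installed in compiled form; this text tells all that it offers.
- The arm moves only by the tool jog_arm, never from a script. Its argument "increments" is a list of rows, each a list of 5 numbers: the shift along the tool's x, y, z in cm, then the turn about the tool's z in degrees, then the closure in counts, from 0 (fully open) to 255 (shut). In form: [[x, y, z, spin, grip], ...]. A call has 1 to 12 rows; each row is the pose to reach, as a shift and turn from the pose commanded when the call began, along the tool's axes at that moment; what a row does not reach only later rows make up. A row lasts 1/12 s, in which the tool goes at most 41.7 mm and 7.16 degrees, less where a joint would pass 70% of its speed; a pose out of reach is approached as far as the arm can. A call with a gripper value outside its range is refused whole. The fingers move at their own pace and stop on an object; "newtons" is the grip in N (left out, the last holds). Time passes only in rows, so rows that repeat a pose let the fingers close. It gives the time, the measured TCP pose, the force, the opening and the grip force at its end, in the units of the state.
- r.get_state(): the state, without advancing time (a new reading comes with each control period).
- grab_frame(name): name is "side" or "top"; returns (picture, depth): 480x640x3 uint8, blue, green, red; 480x640 float32, m along the optical axis (not along the pixel's ray), 0 where there is no reading.
- camera_model(name): a dict with "fx", "fy", "cx", "cy" (pixels), "origin" and "rotation" of the camera in the world. Camera axes: x right, y up, looking along -z (the intrinsics and any distortion apply to the point x, -y, -z); pixel columns grow to the right and rows downward; lengths in m; the calibration is good to about 2 mm. A picture is of the moment at which its call begins. camera_model takes no time and is no camera call.
- r.close_job(): hands the job in; it is judged then, once.
Trained networks look in the newest picture that a camera, given by its name, has taken for a name from the list of things; names that differ only in an ending like _2 or _b are one class to them, and where a whole thing is asked for, a point or a joint stands for the part that bears it (a point fixed in the world has none). Each returns a list of dicts, best first, with "confidence" (0 to 1); they miss things now and then, are a little off and sometimes report something else, mostly with a low value. They report only what shows in the picture. A call takes as long as a camera call. They do not tell look-alikes from the thing itself.
- trace(label, camera): "region" (480x640 bool, what is visible of it).
- pinpoint(label, camera): "position" ([x, y, z] in m, in the coordinates of the camera as it stood for that picture, good to about 4 mm: a listed point, or the origin of a listed thing).
The state is a dict: "clock": time; "joint_positions": joint angles; "qd": joint speeds; "joint_efforts": joint torques, N m; "tcp_pos": TCP position; "tcp_rot": TCP orientation; "wrist_force": force on the tool from outside, world axes, zero at the start; "ft_torque": the same for the moment, N m; "width": finger opening in m; "gripper_force": force on a finger pad.
Only numpy, scipy, OpenCV 4.12 (cv2) and the standard library are available. Lean on these libraries where they do the work, as an engineer would, in place of code of your own. Each camera call takes 0.05 s, during which the arm holds its last target. There are 200 camera calls.

## Working session

There is one attempt and no reset: what is moved stays moved. The work goes in short steps, Python scripts to look and compute and a tool call to move; the robot and the scene stay as the last step left them, time stands still between calls to the robot, and variables do not carry over. Pictures are saved under pics/ and viewed, at most 12 in all, crops included, and the job is handed in when it is done.

Besides the shell and the picture viewer there is one more tool, called after "Emit:" by a JSON object that holds its "fn" and its "kwargs". jog_arm: Moves the arm, as the interface text tells. Its arguments: {"type":"object","properties":{"increments":{"type":"array","items":{"type":"array","items":{"type":"number"}}},"newtons":{"type":"number"}},"required":["increments"]}

```bash
mkdir -p pics; cat > h.py <<'E'
import numpy as np, cv2
from cell import r, grab_frame, camera_model, trace, pinpoint
def w(cam,p):
    m=camera_model(cam); return np.array(m['rotation'])@np.array(p)+np.array(m['origin'])
def px(cam,u,v,d):
    m=camera_model(cam); return w(cam,[(u-m['cx'])/m['fx']*d,-(v-m['cy'])/m['fy']*d,-d])
def ray(cam,u,v,z):
    m=camera_model(cam); d=np.array(m['rotation'])@np.array([(u-m['cx'])/m['fx'],-(v-m['cy'])/m['fy'],-1]); o=np.array(m['origin'])
    return o+d*(z-o[2])/d[2]
def proj(cam,p):
    m=camera_model(cam); q=np.array(m['rotation']).T@(np.array(p)-np.array(m['origin']))
    return m['cx']+m['fx']*q[0]/-q[2], m['cy']-m['fy']*q[1]/-q[2]
E
python3 - <<'E'
from h import *
np.set_printoptions(precision=4,suppress=True)
print(r.get_state(), r.pinch_z)
ims=[]
for c in ['side','top']:
    im,d=grab_frame(c); ims.append(im); np.save(c+'_d.npy',d); cv2.imwrite(f'pics/{c}0.png',im)
    print(c,camera_model(c))
    for n in ['tile_center','jig','fence','fence_face','jaw','well','knob_grip','jar','cup','vase']:
        for q in pinpoint(n,c)[:4]: 
            p=w(c,q['position']); print(n,round(q['confidence'],2),p,np.round(proj(c,p)))
E
```

```text
{'clock': 0.0, 'joint_positions': array([64.0794,  7.1338, 94.6329, -0.0003, 78.3512, -4.7336]), 'qd': array([-0.0223, -0.1312,  0.0067,  0.025 , -0.0184,  0.0753]), 'joint_efforts': array([  0.0011, -42.3619, -36.5451,  -0.0001,   0.0071,   0.    ]), 'tcp_pos': array([0.2347, 0.6055, 0.2301]), 'tcp_rot': array([-179.8825,   -0.0094,  158.813 ]), 'wrist_force': array([0.0654, 0.5961, 1.4747]), 'ft_torque': array([ 0.0637, -0.0059, -0.0327]), 'gripper_force': 0.0, 'width': 0.08535337647739215} 0.0187
side {'fx': 450.2162232139296, 'fy': 450.2162232139296, 'cx': 323.1103236461987, 'cy': 240.9509537617149, 'origin': array([ 0.4684, -0.7111,  0.6711]), 'rotation': array([51.6965,  0.3095, -8.1547])}Traceback (most recent call last):
  File "<stdin>", line 10, in <module>
  File "h.py", line 12, in proj
    return m['cx']+m['fx']*q[0]/-q[2], m['cy']-m['fy']*q[1]/-q[2]
                           ~^^^
IndexError: invalid index to scalar variable.
```

View pics/side0.png

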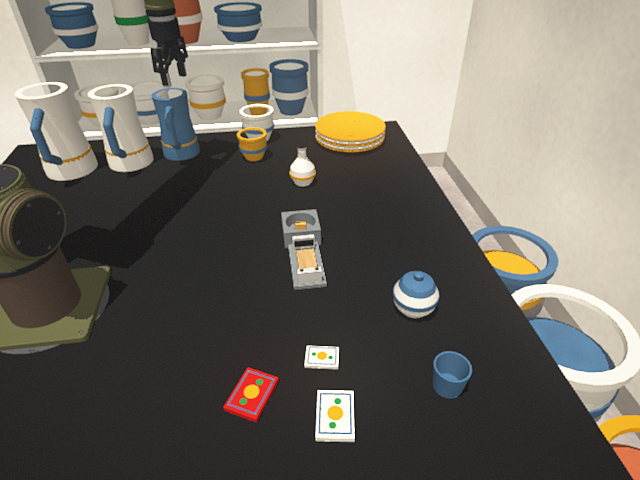

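The side view shows three tiles: red at (251,394), small white at (322,357) and large white at (335,415). The jig is at (306,255) and the well at (300,228). The large white one fits, because it isn't red and is the larger of the whites. The camera rotation is given as rpy, so I'll fix the helper.

```bash
cat > h.py <<'E'
import numpy as np, cv2
from scipy.spatial.transform import Rotation
from cell import r, grab_frame, camera_model, trace, pinpoint
np.set_printoptions(precision=4,suppress=True)
def cam(c):
    m=camera_model(c); return m, Rotation.from_euler('xyz',m['rotation'],degrees=True).as_matrix(), np.array(m['origin'])
def w(c,p):
    m,R,o=cam(c); return R@np.array(p)+o
def ray(c,u,v,z):
    m,R,o=cam(c); d=R@np.array([(u-m['cx'])/m['fx'],-(v-m['cy'])/m['fy'],-1]); return o+d*(z-o[2])/d[2]
def px(c,u,v,d):
    m,R,o=cam(c); return w(c,[(u-m['cx'])/m['fx']*d,-(v-m['cy'])/m['fy']*d,-d])
def proj(c,p):
    m,R,o=cam(c); q=R.T@(np.array(p)-o)
    return np.array([m['cx']+m['fx']*q[0]/-q[2], m['cy']-m['fy']*q[1]/-q[2]])
def cloud(c,d):
    m,R,o=cam(c); v,u=np.mgrid[:480,:640]
    return np.stack([(u-m['cx'])/m['fx']*d,-(v-m['cy'])/m['fy']*d,-d],-1)@R.T+o
E
python3 - <<'E'
from h import *
for c in ['side','top']:
    im,d=grab_frame(c); np.save(c+'_d.npy',d); cv2.imwrite(f'pics/{c}1.png',im)
    print(c,camera_model(c))
    for n in ['tile_center','jig','fence','fence_face','jaw','well','knob_grip','jar','cup','vase']:
        for q in pinpoint(n,c)[:4]: 
            p=w(c,q['position']); print(n,round(q['confidence'],2),p,np.round(proj(c,p)))
E
```

```text
side {'fx': 450.2162232139296, 'fy': 450.2162232139296, 'cx': 323.1103236461987, 'cy': 240.9509537617149, 'origin': array([ 0.4684, -0.7111,  0.6711]), 'rotation': array([51.6965,  0.3095, -8.1547])}
tile_center 0.95 [ 0.5329 -0.2075  0.0014] [321. 358.]
tile_center 0.84 [ 0.4041 -0.2706  0.0048] [249. 397.]
tile_center 0.57 [ 0.5412 -0.3251  0.0021] [336. 416.]
jig 0.78 [ 0.5366  0.0402 -0.0031] [307. 269.]
fence 0.88 [ 0.5324 -0.0096  0.0123] [308. 279.]
fence 0.43 [ 0.7358 -0.1043  0.0002] [413. 305.]
fence_face 0.6 [0.5346 0.1614 0.026 ] [300. 227.]
fence_face 0.57 [ 0.5354 -0.004   0.0294] [309. 271.]
fence_face 0.31 [ 0.7347 -0.1096 -0.0023] [413. 308.]
jaw 0.55 [0.5342 0.0975 0.0014] [303. 251.]
well 0.84 [ 0.5344  0.161  -0.0015] [301. 236.]
well 0.74 [0.5325 0.1611 0.0294] [299. 226.]
well 0.41 [ 0.5426 -0.3233  0.0034] [337. 415.]
knob_grip 0.38 [0.534  0.1598 0.0284] [300. 226.]
jar 0.64 [ 0.7346 -0.1065 -0.0024] [412. 307.]
cup 0.59 [ 0.7402 -0.2923 -0.0042] [447. 385.]
vase 0.88 [ 0.5657  0.416  -0.0027] [302. 182.]
top {'fx': 487.2793529376072, 'fy': 487.2793529376072, 'cx': 320.4120403516395, 'cy': 238.44140915364284, 'origin': array([0.4157, 0.0642, 1.2355]), 'rotation': array([  7.0329,  -0.7153, -88.6796])}
tile_center 0.76 [ 0.5409 -0.3191  0.006 ] [466. 252.]
tile_center 0.76 [ 0.4078 -0.2619  0.0051] [444. 305.]
tile_center 0.7 [ 0.5338 -0.2018  0.0042] [420. 254.]
jig 0.67 [ 0.5375  0.0419 -0.004 ] [324. 251.]
fence 0.42 [ 0.5359 -0.0128  0.0114] [346. 251.]
fence_face 0.45 [ 0.5358 -0.0033  0.0324] [343. 250.]
jaw 0.7 [ 0.5355 -0.0131  0.0114] [346. 251.]
jaw 0.66 [ 0.535   0.1016 -0.0009] [301. 251.]
well 0.66 [0.5325 0.1683 0.0008] [274. 251.]
knob_grip 0.46 [0.5373 0.1614 0.0277] [276. 248.]
jar 0.65 [ 0.734  -0.1097  0.001 ] [384. 177.]
cup 0.86 [ 0.7392 -0.2921 -0.0028] [454. 177.]
```

View pics/top1.png

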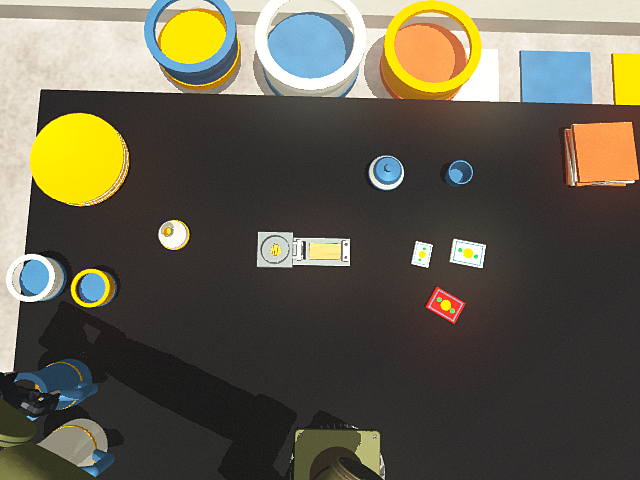

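The top view also shows the large white tile at (468,252), the small white at (422,254) and the red at (446,305). The jig is at (324,251) with its well at (276,248). Next I'll measure the tile and jig outlines and confirm with one enlarged crop.

```bash
cat > m.py <<'E'
from h import *
def quad(mask,c,z):
    """outline of a mask put on plane z -> min area rect centre,size,angle"""
    cs,_=cv2.findContours(mask.astype(np.uint8),cv2.RETR_EXTERNAL,cv2.CHAIN_APPROX_NONE)
    k=max(cs,key=cv2.contourArea)[:,0]
    P=np.array([ray(c,u,v,z)[:2] for u,v in k])*1000
    rc=cv2.minAreaRect(P.astype(np.float32)); return rc
E
python3 - <<'E'
from m import *
for c,uv in [('side',(335,415)),('top',(468,252))]:
    im=cv2.imread(f'pics/{c}1.png')
    roi=np.zeros((480,640),np.uint8); cv2.circle(roi,uv,35 if c=='side' else 24,1,-1)
    hi=im.max(2)>70
    mk=(roi>0)&hi; mk=cv2.morphologyEx(mk.astype(np.uint8),cv2.MORPH_CLOSE,np.ones((5,5)))
    n,lab,st,ce=cv2.connectedComponentsWithStats(mk); i=1+np.argmax(st[1:,4])
    print(c,'tile',quad(lab==i,c,0.012),ce[i], 'triangulate')
for c in ['side','top']:
    d=np.load(c+'_d.npy'); P=cloud(c,d)
    def st(name,m):
        q=P[m]; print(c,name,m.sum(),q.mean(0),'min',np.percentile(q,2,0),'max',np.percentile(q,98,0))
    ar=(d>0)
    x,y,z=P[...,0],P[...,1],P[...,2]
    st('tile top',ar&(abs(x-.541)<.05)&(abs(y+.322)<.055)&(z>.006))
    m=ar&(abs(x-.535)<.06)&(abs(y-.162)<.06)&(z>.038)&(z<.06); st('wellrim',m)
    if m.sum()>20: print(cv2.minAreaRect((P[m][:,:2]*1000).astype(np.float32)))
    m=ar&(abs(x-.535)<.012)&(abs(y-.162)<.02)&(z>.03); st('knob',m)
    m=ar&(abs(x-.535)<.04)&(y<.02)&(y>-.04)&(z>.035)&(z<.06); st('fence',m)
    m=ar&(abs(x-.535)<.04)&(y<.118)&(y>.06)&(z>.035)&(z<.06); st('jaw',m)
    m=ar&(abs(x-.535)<.015)&(y<.07)&(y>.01)&(z>.015)&(z<.04); st('bed',m)
a=cv2.imread('pics/top1.png')[225:278,250:355]; b=cv2.imread('pics/top1.png')[225:330,400:495]
s=cv2.imread('pics/side1.png')[200:295,270:340]
a=cv2.resize(a,None,fx=7,fy=7,interpolation=2)[:, :735]
b=cv2.resize(b,(0,0),fx=2.2,fy=2.2); s=cv2.resize(s,(0,0),fx=2.4,fy=2.4)
o=np.zeros((600,740,3),np.uint8); o[:371,:735]=a; o[371:371+228,:s.shape[1]]=s; o[371:600,300:300+b.shape[1]]=b[:229]
cv2.imwrite('pics/crop2.png',o)
E
```

```text
side tile ((538.2981567382812, -326.62042236328125), (89.56356811523438, 61.591880798339844), 79.94417572021484) [334.6856 415.9525] triangulate
top tile ((531.1472778320312, -316.75347900390625), (112.30989074707031, 98.43150329589844), 65.55418395996094) [465.4082 255.9226] triangulate
side tile top 1861 [ 0.5393 -0.327   0.012 ] min [ 0.5085 -0.3659  0.0088] max [ 0.57   -0.2842  0.0144]
side wellrim 545 [0.5355 0.1558 0.0431] min [0.4935 0.1045 0.0382] max [0.5776 0.2053 0.0463]
((535.6468505859375, 155.7152557373047), (86.06565856933594, 106.59275817871094), 0.2853054404258728)
side knob 53 [0.5351 0.1609 0.0363] min [0.5243 0.1541 0.0302] max [0.5463 0.1691 0.0399]
side fence 167 [ 0.5363 -0.0146  0.0411] min [ 0.5122 -0.0207  0.0354] max [ 0.5598 -0.0048  0.0453]
side jaw 167 [0.5353 0.0976 0.0399] min [0.5122 0.0858 0.0354] max [0.5593 0.1169 0.044 ]
side bed 215 [0.5349 0.0419 0.0241] min [0.5208 0.0164 0.022 ] max [0.5492 0.0681 0.0264]
top tile top 786 [ 0.5388 -0.3205  0.012 ] min [ 0.5069 -0.3613  0.0069] max [ 0.5712 -0.2797  0.0173]
top wellrim 679 [0.5348 0.1587 0.0437] min [0.4922 0.104  0.0388] max [0.5763 0.2067 0.0483]
((533.8802490234375, 155.1515655517578), (86.49388885498047, 105.94464111328125), 1.0093663930892944)
top knob 39 [0.5349 0.1641 0.0375] min [0.5247 0.1593 0.0325] max [0.5449 0.169  0.0438]
top fence 120 [ 0.535  -0.0098  0.0417] min [ 0.5117 -0.0164  0.037 ] max [ 0.5584 -0.0033  0.0465]
top jaw 145 [0.5348 0.1009 0.0409] min [0.5112 0.0897 0.0353] max [0.558  0.1108 0.046 ]
top bed 286 [0.5354 0.0394 0.024 ] min [0.5213 0.0104 0.0195] max [0.5496 0.0679 0.0285]
```

View pics/crop2.png

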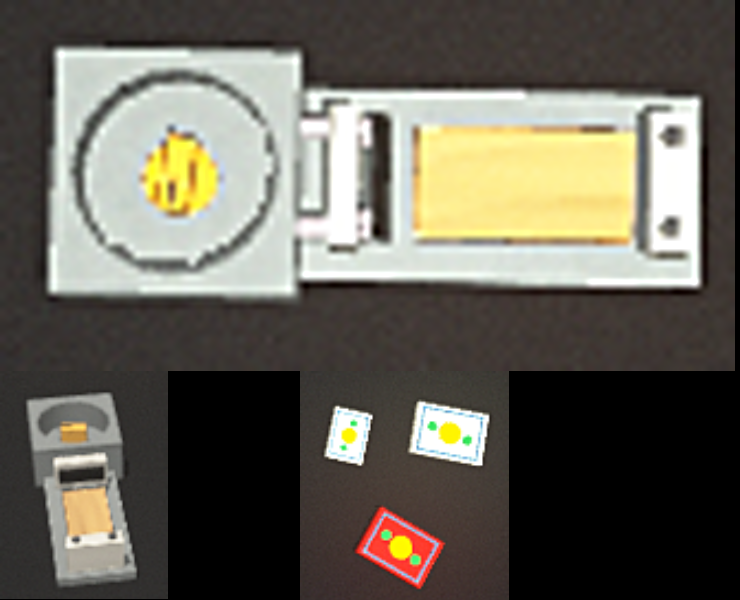

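The crop confirms the large white tile at top (468,252), with a thin border and round fruit. The small white one at (422,254) and the red one at (446,305) are decoys. Now a finer fit of tile, bed, fence and knob in both views.

```bash
cat >> m.py <<'E'
def comp(mask,uv):
    n,lab,st,ce=cv2.connectedComponentsWithStats(mask.astype(np.uint8))
    v,u=np.mgrid[:480,:640]; d=np.where(mask,(u-uv[0])**2+(v-uv[1])**2,1e9)
    i=lab[np.unravel_index(d.argmin(),d.shape)]; return lab==i
def subpix(mask_f,c,z,thr):
    pass
def tilefit(im,c,uv,z,rad=32):
    """grey level area-weighted rect of a bright patch on dark, supersampled x6"""
    S=6; u0,v0=uv[0]-rad,uv[1]-rad
    g=im[v0:v0+2*rad,u0:u0+2*rad].min(2) if False else im[v0:v0+2*rad,u0:u0+2*rad].max(2)
    G=cv2.resize(g,None,fx=S,fy=S,interpolation=cv2.INTER_LINEAR)
    m=(G>125).astype(np.uint8); m=cv2.morphologyEx(m,cv2.MORPH_CLOSE,np.ones((19,19)))
    n,lab,st,ce=cv2.connectedComponentsWithStats(m); i=lab[rad*S,rad*S]
    cs,_=cv2.findContours((lab==i).astype(np.uint8),cv2.RETR_EXTERNAL,cv2.CHAIN_APPROX_NONE)
    k=max(cs,key=cv2.contourArea)[:,0]
    P=np.array([ray(c,(a+.5)/S-.5+u0,(b+.5)/S-.5+v0,z)[:2] for a,b in k])*1000
    return cv2.minAreaRect(P.astype(np.float32))
E
python3 - <<'E'
from m import *
for c,uv in [('side',(335,415)),('top',(468,252))]:
    im=cv2.imread(f'pics/{c}1.png')
    print(c,'tile',tilefit(im,c,uv,.012))
    hsv=cv2.cvtColor(im,cv2.COLOR_BGR2HSV)
    wood=(hsv[...,1]>60)&(hsv[...,2]>120)&(hsv[...,0]<35)
    b=(306,260) if c=='side' else (324,251)
    print(' bed',quad(comp(wood,b),c,.024), comp(wood,b).sum())
    k=(300,226) if c=='side' else (276,250)
    m=comp(wood,k); print(' knob',quad(m,c,.038), m.sum())
    gray=comp(cv2.morphologyEx((im.max(2)>(70)).astype(np.uint8),cv2.MORPH_CLOSE,np.ones((3,3))),(300,215) if c=='side' else (262,238))
    cs,_=cv2.findContours(gray.astype(np.uint8),0,1); kk=max(cs,key=cv2.contourArea)
    print(' jig outline px',cv2.approxPolyDP(kk,3,True)[:,0].tolist())
    for n in ['fence','jaw','knob_grip','tile_center']:
        for q in trace(n,c)[:3]:
            R=q['region']
            if R.sum(): print(' ',n,round(q['confidence'],2),R.sum(),quad(R,c,dict(fence=.042,jaw=.042,knob_grip=.038,tile_center=.012)[n]))
E
python3 - <<'E'
import cv2,numpy as np
a=cv2.imread('pics/top1.png')[236:264,260:292]; s=cv2.imread('pics/side1.png')[205:245,278:326]
o=np.zeros((380,800,3),np.uint8); a=cv2.resize(a,None,fx=12,fy=12,interpolation=2); s=cv2.resize(s,None,fx=8,fy=8,interpolation=2)
o[:a.shape[0],:a.shape[1]]=a; o[:s.shape[0],400:400+s.shape[1]]=s; cv2.imwrite('pics/crop3.png',o)
E
```

```text
side tile ((538.490478515625, -326.55133056640625), (89.62503814697266, 61.51201629638672), 80.22863006591797)
 bed ((534.687255859375, 45.85547637939453), (41.06292724609375, 66.10657501220703), 0.016553325578570366) 355
 knob ((534.1815185546875, 151.73391723632812), (33.35926818847656, 25.884170532226562), 84.65103149414062) 98
 jig outline px [[316, 209], [281, 212], [294, 289], [326, 286], [318, 248], [320, 226]]
  fence 0.56 367 ((534.9016723632812, -28.031312942504883), (46.59907531738281, 51.45110321044922), 89.7770767211914)
  jaw 0.69 250 ((534.5313110351562, 87.90788269042969), (44.076229095458984, 47.7667121887207), 82.75526428222656)
  tile_center 0.97 731 ((533.9781494140625, -212.43765258789062), (48.138912200927734, 58.947021484375), 78.66017150878906)
  tile_center 0.68 1877 ((539.0486450195312, -326.1443176269531), (87.6869125366211, 59.10340118408203), 80.19020080566406)
  tile_center 0.62 1768 ((408.4319152832031, -267.9131164550781), (87.53182220458984, 64.45549011230469), 60.74515914916992)
top tile ((539.219970703125, -320.35626220703125), (86.5444564819336, 62
[... 259 characters left out ...]

 jig outline px [[258, 231], [259, 267], [349, 265], [349, 238], [297, 238], [292, 232]]
  jaw 0.64 172 ((533.5357055664062, 101.00713348388672), (49.43177032470703, 22.160730361938477), 1.542238473892212)
  knob_grip 0.65 84 ((532.3765258789062, 162.7257537841797), (22.88702964782715, 22.606943130493164), 46.557987213134766)
  tile_center 0.83 410 ((533.6651000976562, -203.87815856933594), (43.98517608642578, 60.0245246887207), 78.50282287597656)
  tile_center 0.7 785 ((407.72149658203125, -262.2569580078125), (84.12736511230469, 59.6091423034668), 59.786643981933594)
  tile_center 0.69 800 ((539.3114624023438, -319.9351501464844), (85.41382598876953, 62.341209411621094), 80.5408706665039)
```

View pics/crop3.png

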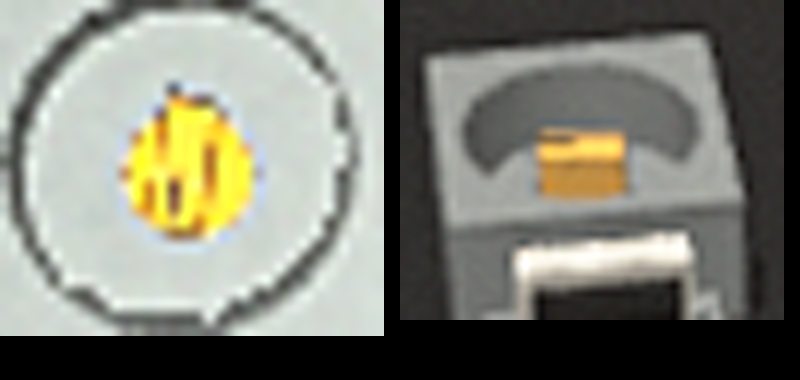

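The crop shows the bar about 8° clockwise of the jig's x axis.

| Item | Estimate |
|---|---|
| Tile | (0.539, -0.321), top at 12 mm, long axis at yaw 80° |
| Jig | (0.5345, 0.0415), yaw about 1° |
| Knob | about (0.533, 0.163), bar at yaw about -7° |

Both views agree within about 2 mm, and the heights match the text, so I'll move to the tile.

Emit:
{"fn": "jog_arm", "kwargs": {"increments": [[-31,-37.7,0,39.3,0],[-31,-37.7,0,39.3,0],[-31,-37.7,0,39.3,0],[-31,-37.7,0,39.3,0],[-31,-37.7,0,39.3,0],[-31,-37.7,0,39.3,0],[-31,-37.7,0,39.3,0],[-31,-37.7,0,39.3,0],[-31,-37.7,0,39.3,0],[-31,-37.7,0,39.3,0],[-31,-37.7,0,39.3,0],[-31,-37.7,0,39.3,0]], "newtons": 30}}

```text
clock: 2.6
tcp_pos: [0.3881, 0.1398, 0.2317]
tcp_rot: [179.9, 0.1, 119.4]
wrist_force: [0.5, 1.3, -0.6]
width: 0.0855
gripper_force: 0.0
```

Emit:
{"fn": "jog_arm", "kwargs": {"increments": [[-47.5,-9.5,8,39.3,0],[-47.5,-9.5,8,39.3,0],[-47.5,-9.5,8,39.3,0],[-47.5,-9.5,8,39.3,0],[-47.5,-9.5,8,39.3,0],[-47.5,-9.5,8,39.3,0],[-47.5,-9.5,8,39.3,0],[-47.5,-9.5,8,39.3,0],[-47.5,-9.5,8,39.3,0],[-47.5,-9.5,8,39.3,0],[-47.5,-9.5,8,39.3,0],[-47.5,-9.5,8,39.3,0]]}}

```text
clock: 3.6
tcp_pos: [0.5393, -0.3207, 0.1507]
tcp_rot: [180.0, 0.0, 80.1]
wrist_force: [-0.5, 0.1, 0.7]
width: 0.0857
gripper_force: 0.0
```

```bash
cat > go.py <<'E'
from h import *
def go(x,y,z,yaw):
    s=r.get_state(); p=s['tcp_pos']; a=np.radians(s['tcp_rot'][2]); d=np.array([x,y,z])-p
    c,n=np.cos(a),np.sin(a)
    print('clock',s['clock'],'pos',p,'rot',s['tcp_rot'],'F',s['wrist_force'],'T',s['ft_torque'],'w',s['width'])
    print('row x,y,z cm, spin:',np.round([100*(c*d[0]+n*d[1]),100*(n*d[0]-c*d[1]),-100*d[2],((s['tcp_rot'][2]-yaw+180)%360)-180],2))
E
python3 -c "
from go import *
go(.539,-.3213,.05,80.2)
im,d=grab_frame('side'); cv2.imwrite('pics/s4.png',im[250:480,200:500])"
```

```text
clock 3.6 pos [ 0.5393 -0.3207  0.1507] rot [179.9985   0.0204  80.1351] F [-0.5072  0.0796  0.6996] T [ 0.0025 -0.0107  0.0227] w 0.0856675493545562
row x,y,z cm, spin: [-0.07 -0.02 10.07 -0.06]
```

View pics/s4.png

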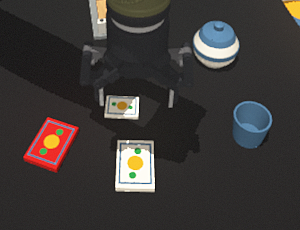

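Emit:
{"fn": "jog_arm", "kwargs": {"increments": [[0,0,4,0,0],[0,0,8,0,0],[0,0,11,0,0],[0,0,13,0,0],[0,0,14.3,0,0],[0,0,15,0,0],[0,0,15,0,0],[0,0,15,0,255],[0,0,15,0,255],[0,0,15,0,255],[0,0,15,0,255],[0,0,15,0,255]], "newtons": 35}}

```text
clock: 4.65
tcp_pos: [0.5407, -0.3188, 0.0041]
tcp_rot: [179.8, 0.1, 80.2]
wrist_force: [-0.4, 1.1, 7.1]
width: 0.0584
gripper_force: 38.2
```

Emit:
{"fn": "jog_arm", "kwargs": {"increments": [[0,0,0,0,255],[0,0,0,0,255],[0,0,0,0,255],[0,0,-0.5,0,255],[0,0,-2,0,255],[0,0,-4,0,255],[0,0,-7,0,255],[0,0,-10,0,255],[0,0,-10,0,255],[0,0,-10,0,255]]}}

```text
clock: 5.48
tcp_pos: [0.5406, -0.3188, 0.1052]
tcp_rot: [179.7, 0.2, 80.2]
wrist_force: [-0.9, 0.2, -1.5]
width: 0.0582
gripper_force: 37.9
```

```bash
python3 - <<'E'
from go import *
from m import tilefit
go(.5345,.0415,.10,91)
s=r.get_state(); zt=s['tcp_pos'][2]+.012
for c in ['side','top']:
    im,d=grab_frame(c); cv2.imwrite(f'pics/{c}5.png',im)
    for q in trace('tile_center',c)[:3]:
        v,u=np.nonzero(q['region']); print(c,round(q['confidence'],2),len(u),u.mean(),v.mean())
    for q in pinpoint('tile_center',c)[:4]: print(c,round(q['confidence'],2),w(c,q['position']))
a=cv2.imread('pics/top5.png')[190:330,400:540]; b=cv2.imread('pics/side5.png')[300:480,240:460]
cv2.imwrite('pics/c5.png',np.hstack([cv2.resize(a,(360,360)),cv2.resize(b,(440,360))]))
E
```

```text
clock 5.4833 pos [ 0.5406 -0.3188  0.1052] rot [179.6763   0.154   80.2133] F [-0.9463  0.1659 -1.4712] T [ 0.0166  0.0371 -0.0005] w 0.05824985032488671
row x,y,z cm, spin: [ 35.4   -6.73   0.52 -10.79]
side 0.56 1800 251.6588888888889 393.78555555555556
side 0.52 67 328.76119402985074 351.53731343283584
side 0.75 [ 0.4052 -0.2686  0.0061]
side 0.56 [ 0.5434 -0.3256  0.1048]
side 0.48 [ 0.5311 -0.2092  0.0045]
top 0.81 427 469.2037470725995 247.34426229508196
top 0.77 401 421.4214463840399 253.80299251870323
top 0.72 640 441.4390625 302.3953125
top 0.9 [ 0.407  -0.2632  0.0093]
top 0.79 [ 0.5362 -0.3184  0.1005]
top 0.7 [ 0.5343 -0.203   0.0029]
```

View pics/c5.png

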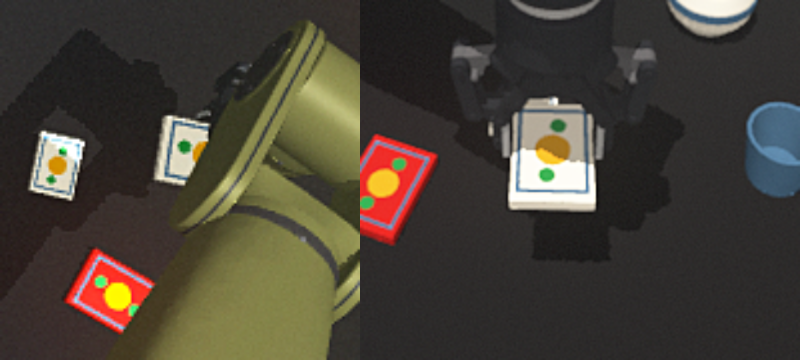

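The tile is held at 58 mm opening, visible in the side crop between the fingers. Next I'll carry it over the bed.

Emit:
{"fn": "jog_arm", "kwargs": {"increments": [[3,-0.5,0,-1,255],[6.5,-1.2,0,-2,255],[10.5,-2,0,-4,255],[14.5,-2.7,0,-5,255],[18.5,-3.5,0,-7,255],[22.5,-4.2,0,-8,255],[26.5,-5,0,-10,255],[30.5,-5.7,0,-11,255],[33.5,-6.3,0,-11,255],[35.1,-6.6,0,-11,255],[35.7,-6.68,0,-11,255],[35.7,-6.68,0,-11,255]]}}

```text
clock: 6.78
tcp_pos: [0.5334, 0.0466, 0.1005]
tcp_rot: [-179.9, 0.0, 91.3]
wrist_force: [0.3, -0.3, -1.9]
width: 0.0579
gripper_force: 37.9
```

```bash
python3 - <<'E'
from go import *
go(.5355,.0445,.06,91.2)
for c in ['side','top']:
    im,d=grab_frame(c); cv2.imwrite(f'pics/{c}6.png',im)
    for n in ['tile_center','fence_face']:
      for q in pinpoint(n,c)[:4]: print(c,n,round(q['confidence'],2),w(c,q['position']))
a=cv2.imread('pics/top6.png')[200:300,240:380]; b=cv2.imread('pics/side6.png')[180:310,250:370]
cv2.imwrite('pics/c6.png',np.hstack([cv2.resize(a,(400,286)),cv2.resize(b,(264,286))]))
E
```

```text
clock 6.7833 pos [0.5334 0.0466 0.1005] rot [-179.9204    0.0032   91.346 ] F [ 0.3136 -0.2559 -1.8951] T [-0.0171  0.0085 -0.0252] w 0.05790371859921276
row x,y,z cm, spin: [-0.21  0.21  4.05  0.15]
side tile_center 0.9 [ 0.4035 -0.268   0.0045]
side tile_center 0.74 [ 0.5325 -0.2084  0.0001]
side tile_center 0.69 [0.5372 0.044  0.0989]
side tile_center 0.26 [ 0.5341  0.1653 -0.001 ]
side fence_face 0.89 [ 0.5348 -0.0044  0.0302]
top tile_center 0.69 [ 0.5315 -0.203   0.0036]
top tile_center 0.4 [0.5334 0.0397 0.1016]
top tile_center 0.24 [ 0.7405 -0.2915 -0.0018]
top fence_face 0.43 [ 0.5378 -0.0033  0.0291]
```

View pics/c6.png

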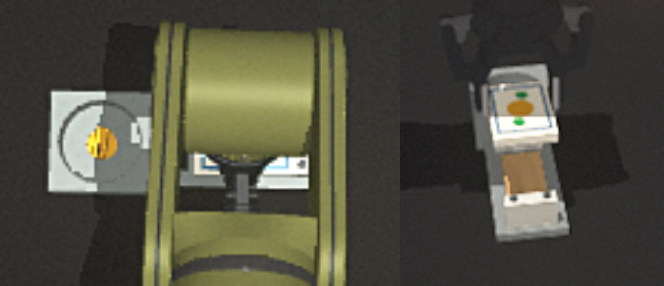

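The side crop shows the tile over the bed, level and aligned with the jig. I'll lower it partway, correct the position and check again.

Emit:
{"fn": "jog_arm", "kwargs": {"increments": [[-0.1,0.1,1.5,0,255],[-0.2,0.2,3,0,255],[-0.2,0.2,4,0,255],[-0.2,0.2,4.5,0,255],[-0.2,0.2,4.5,0,255],[-0.2,0.2,4.5,0,255]]}}

```text
clock: 7.58
tcp_pos: [0.5359, 0.0433, 0.0563]
tcp_rot: [-180.0, -0.0, 91.2]
wrist_force: [-0.2, -0.5, -0.5]
width: 0.0584
gripper_force: 37.9
```

```bash
python3 - <<'E'
from go import *
from m import tilefit,quad,comp
go(.5355,.0445,.028,91.2)
zt=r.get_state()['tcp_pos'][2]-.004+.012
im,d=grab_frame('side'); cv2.imwrite('pics/side7.png',im)
u,v=np.round(proj('side',[.535,.03,zt])).astype(int); print(u,v)
for t in trace('tile_center','side')[:4]:
    print(round(t['confidence'],2),t['region'].sum(),quad(t['region'],'side',zt))
for n in ['tile_center','jaw','fence_face']:
  for q in pinpoint(n,'side')[:4]: print(n,round(q['confidence'],2),w('side',q['position']))
b=im[190:290,260:350]; cv2.imwrite('pics/c7.png',cv2.resize(b,None,fx=6,fy=6,interpolation=2))
E
```

```text
clock 7.5833 pos [0.5359 0.0433 0.0563] rot [-179.9785   -0.       91.1884] F [-0.2064 -0.487  -0.5469] T [-0.0517 -0.0058  0.0009] w 0.0584105087122653
row x,y,z cm, spin: [ 0.12 -0.04  2.83 -0.01]
306 248
0.9 1764 ((413.67059326171875, -303.0935363769531), (81.54278564453125, 58.165931701660156), 61.457096099853516)
0.89 701 ((529.080078125, -253.2301483154297), (43.90350341796875, 52.752017974853516), 81.59862518310547)
0.57 825 ((536.5977783203125, 33.29240417480469), (62.68857192993164, 99.24285125732422), 0.42264512181282043)
tile_center 0.92 [0.5362 0.0388 0.056 ]
tile_center 0.88 [ 0.4058 -0.2672  0.0041]
tile_center 0.8 [ 0.5335 -0.2086 -0.0002]
fence_face 0.75 [ 0.5339 -0.0031  0.0304]
```

View pics/c7.png

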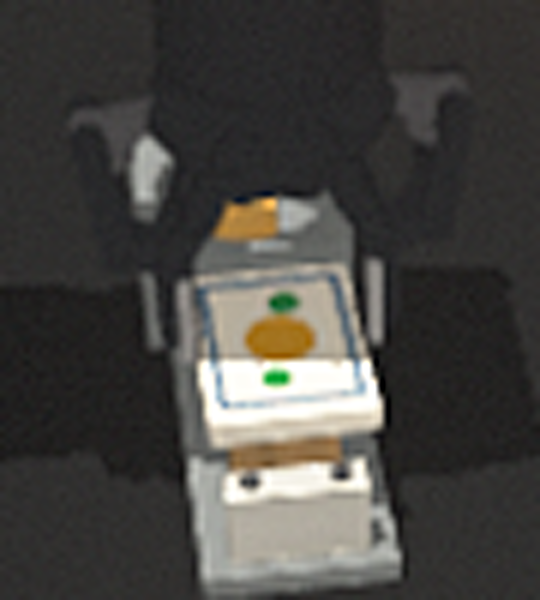

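```bash
python3 - <<'E'
from go import *
print('tile near bottom',ray('side',309.3,262.8,.052),'fence far top',ray('side',309.3,267.5,.042),'fence near top',ray('side',309.3,272.3,.042))
im=cv2.imread('pics/side7.png'); print([(v,int(im[v,305:315].max(2).mean())) for v in range(245,292)])
for v in (260,261,262,263): print(v,ray('side',309.3,v,.052)[1])
E
```

```text
tile near bottom [ 0.5373 -0.0034  0.052 ] fence far top [ 0.5366 -0.0068  0.042 ] fence near top [ 0.5349 -0.0216  0.042 ]Traceback (most recent call last):
  File "<stdin>", line 3, in <module>
    return umr_maximum(a, axis, None, out, keepdims, initial, where)
numpy.exceptions.AxisError: axis 2 is out of bounds for array of dimension 2
```

Emit:
{"fn": "jog_arm", "kwargs": {"increments": [[0.1,0,0.5,0,255],[0.2,0,1,0,255],[0.2,0,1.5,0,255],[0.2,0,2,0,255],[0.2,0,2.3,0,255],[0.2,0,2.5,0,255],[0.2,0,2.5,0,255],[0.2,0,2.5,0,255]]}}

```text
clock: 8.5
tcp_pos: [0.5359, 0.0455, 0.0312]
tcp_rot: [-180.0, -0.0, 91.2]
wrist_force: [-0.1, 1.3, -0.9]
width: 0.0581
gripper_force: 37.9
```

Go down in small steps until contact.

Emit:
{"fn": "jog_arm", "kwargs": {"increments": [[0,0,0.1,0,255],[0,0,0.2,0,255],[0,0,0.2,0,255],[0,0,0.2,0,255]]}}

```text
clock: 8.83
tcp_pos: [0.5359, 0.0455, 0.0294]
tcp_rot: [180.0, 0.0, 91.2]
wrist_force: [-0.5, 0.1, -0.8]
width: 0.0582
gripper_force: 37.9
```

Emit:
{"fn": "jog_arm", "kwargs": {"increments": [[0,0,0.1,0,255],[0,0,0.2,0,255],[0,0,0.2,0,255],[0,0,0.2,0,255]]}}

```text
clock: 9.17
tcp_pos: [0.5362, 0.0455, 0.0281]
tcp_rot: [180.0, 0.0, 91.2]
wrist_force: [-2.8, -0.4, 5.7]
width: 0.058
gripper_force: 38.7
```

Contact at z 0.028, as expected. Release and lift.

Emit:
{"fn": "jog_arm", "kwargs": {"increments": [[0,0,0,0,0],[0,0,0,0,0],[0,0,0,0,0],[0,0,0,0,0],[0,0,-0.5,0,0],[0,0,-2,0,0],[0,0,-5,0,0],[0,0,-9,0,0],[0,0,-13,0,0],[0,0,-15,0,0],[0,0,-15,0,0]]}}

```text
clock: 10.08
tcp_pos: [0.5397, 0.0455, 0.185]
tcp_rot: [179.3, 0.0, 91.2]
wrist_force: [1.3, 0.8, 0.1]
width: 0.0853
gripper_force: 0.0
```

```bash
python3 - <<'E'
from go import *
go(.534,.163,.10,173)
for c in ['side','top']:
    im,d=grab_frame(c); cv2.imwrite(f'pics/{c}8.png',im)
    for n in ['tile_center','fence_face','jaw','knob_grip']:
      for q in pinpoint(n,c)[:4]:
        p=w(c,q['position'])
        if p[1]>-.1: print(c,n,round(q['confidence'],2),p)
b=cv2.imread('pics/side8.png')[195:295,265:345]; cv2.imwrite('pics/c8.png',cv2.resize(b,None,fx=6,fy=6,interpolation=2))
E
```

```text
clock 10.0833 pos [0.5397 0.0455 0.185 ] rot [179.2782   0.0265  91.2167] F [1.2599 0.8481 0.0959] T [ 0.0113 -0.0605  0.058 ] w 0.08528688648748228
row x,y,z cm, spin: [ 11.76  -0.33   8.5  -81.78]
side tile_center 0.59 [0.5409 0.0402 0.0266]
side fence_face 0.58 [ 0.5333 -0.0029  0.0267]
side jaw 0.56 [ 0.5324  0.0979 -0.0011]
side knob_grip 0.67 [0.5329 0.1597 0.0274]
top tile_center 0.54 [0.5358 0.0421 0.0322]
top fence_face 0.48 [ 0.5379 -0.0049  0.0309]
top jaw 0.37 [0.5373 0.1006 0.0003]
top knob_grip 0.54 [0.5394 0.1634 0.0289]
```

View pics/c8.png

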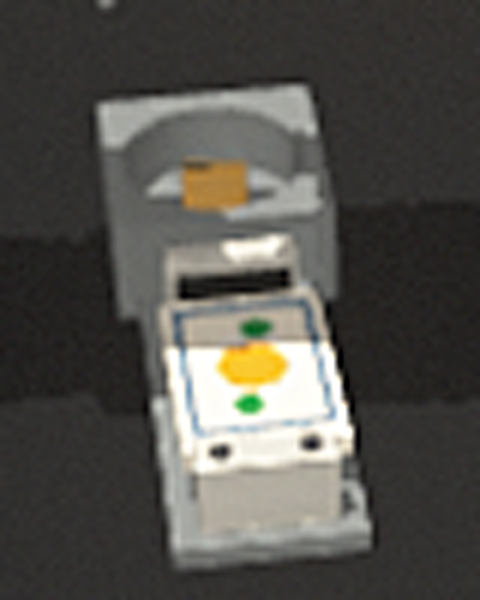

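The side crop shows the tile flat on the bed between fence (270,450) and jaw (230,270). The knob bar is at (215,185) in the crop, about 10° clockwise. Now I'll go above the knob with the fingers partly closed.

Emit:
{"fn": "jog_arm", "kwargs": {"increments": [[1,0,0,-6,183],[3,0,0,-13,183],[6,-0.1,0,-20,183],[9,-0.2,1,-27,183],[11,-0.3,3,-34,183],[11.7,-0.3,5,-41,183],[11.7,-0.3,6,-48,183],[11.7,-0.3,7,-55,183],[11.7,-0.3,7.5,-62,183],[11.7,-0.3,7.5,-69,183],[11.7,-0.3,7.5,-76,183],[11.7,-0.3,7.5,-79,183]], "newtons": 60}}

```text
clock: 11.58
tcp_pos: [0.5301, 0.1624, 0.1016]
tcp_rot: [-180.0, -0.1, 170.5]
wrist_force: [-0.0, 0.1, 0.2]
width: 0.0242
gripper_force: 0.0
```

Emit:
{"fn": "jog_arm", "kwargs": {"increments": [[0,0,0,0,183],[0,0,0,0,183]]}}

```text
clock: 11.75
tcp_pos: [0.5303, 0.1624, 0.102]
tcp_rot: [-180.0, -0.0, 170.1]
wrist_force: [0.1, 0.1, 0.5]
width: 0.024
gripper_force: 0.0
```

```bash
python3 - <<'E'
from go import *
go(.5345,.1625,.06,170)
im,d=grab_frame('side'); cv2.imwrite('pics/c9.png',cv2.resize(im[140:270,240:370],None,fx=4.5,fy=4.5,interpolation=2))
for q in pinpoint('knob_grip','side')[:2]: print(q['confidence'],w('side',q['position']))
E
```

```text
clock 11.75 pos [0.5303 0.1624 0.102 ] rot [-179.9881   -0.0297  170.1221] F [0.143  0.0712 0.5001] T [0.0194 0.0343 0.0281] w 0.02403127001317387
row x,y,z cm, spin: [-0.41  0.08  4.2   0.12]
0.66 [0.5328 0.1583 0.0291]
0.41 [ 0.533  -0.0115  0.0127]
```

View pics/c9.png

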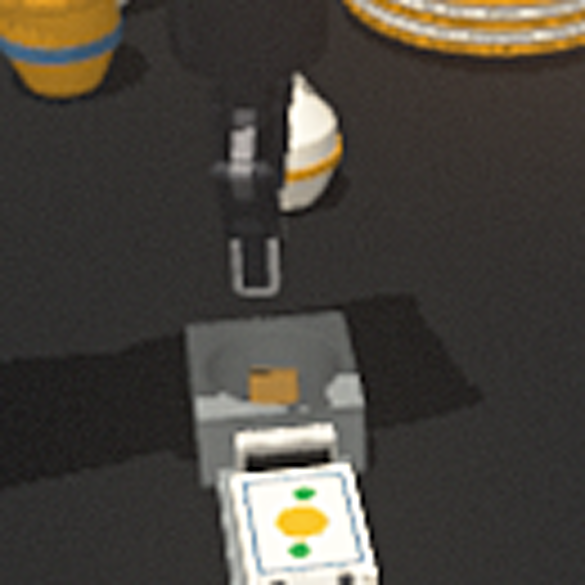

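```bash
python3 - <<'E'
from go import *
for z in (.102,.105): print('tip',ray('side',296.9,204.9,z))
print('bar mid',ray('side',300.9,225.6,.028), 'bar top front edge', ray('side',300.9,140+373/4.5,.038),'well corners top front',ray('side',240+197/4.5,140+405/4.5,.044),ray('side',240+367/4.5,140+398/4.5,.044),'back',ray('side',240+187/4.5,140+326/4.5,.044),ray('side',240+348/4.5,140+312/4.5,.044))
E
```

```text
tip [0.5275 0.1422 0.102 ]
tip [0.5271 0.1377 0.105 ]
bar mid [0.536  0.1624 0.028 ] bar top front edge [0.5361 0.1597 0.038 ] well corners top front [0.4932 0.1295 0.044 ] [0.5808 0.1224 0.044 ] back [0.4931 0.2018 0.044 ] [0.5814 0.202  0.044 ]
```

Measured from the fingertip and bar pixels, the tool has to go about 5.6 mm further in +x. I'll correct and descend in steps.

Emit:
{"fn": "jog_arm", "kwargs": {"increments": [[-0.3,0.05,1,0,183],[-0.56,0.1,3,0,183],[-0.56,0.1,4.5,0,183],[-0.56,0.1,5.2,0,183],[-0.56,0.1,5.5,0,183],[-0.56,0.1,5.5,0,183]]}}

```text
clock: 12.35
tcp_pos: [0.5355, 0.1623, 0.0462]
tcp_rot: [-180.0, -0.1, 170.2]
wrist_force: [0.1, 0.3, -0.6]
width: 0.024
gripper_force: 0.0
```

Emit:
{"fn": "jog_arm", "kwargs": {"increments": [[0,0,0.3,0,183],[0,0,0.8,0,183],[0,0,1.3,0,183],[0,0,1.8,0,183],[0,0,2.3,0,183],[0,0,2.5,0,183],[0,0,2.5,0,183],[0,0,2.5,0,183]]}}

```text
clock: 13.02
tcp_pos: [0.536, 0.1624, 0.0221]
tcp_rot: [-180.0, -0.0, 170.2]
wrist_force: [0.1, 0.5, -0.1]
width: 0.0239
gripper_force: 0.0
```

No contact on the way down. Pinch the bar.

Emit:
{"fn": "jog_arm", "kwargs": {"increments": [[0,0,0,0,255],[0,0,0,0,255],[0,0,0,0,255],[0,0,0,0,255],[0,0,0,0,255],[0,0,0,0,255]], "newtons": 60}}

```text
clock: 13.52
tcp_pos: [0.5365, 0.1632, 0.0228]
tcp_rot: [179.9, 0.0, 170.2]
wrist_force: [-0.4, 5.1, 1.1]
width: 0.0084
gripper_force: 62.7
```

```bash
python3 -c "
from go import *
go(.536,.1625,.022,170)"
```

```text
clock 13.5167 pos [0.5365 0.1632 0.0228] rot [179.9122   0.0448 170.2001] F [-0.398   5.1322  1.0549] T [ 0.8449  0.0261 -0.0624] w 0.008439578903821555
row x,y,z cm, spin: [ 0.04 -0.08  0.08  0.2 ]
```

Emit:
{"fn": "jog_arm", "kwargs": {"increments": [[0,0.06,0,2,255],[0,0.12,0,4,255],[0,0.12,0,6,255],[0,0.12,0,8,255],[0,0.12,0,10,255],[0,0.12,0,12,255]]}}

```text
clock: 14.02
tcp_pos: [0.5364, 0.163, 0.0228]
tcp_rot: [-179.9, 0.0, 158.2]
wrist_force: [-1.7, -0.5, 2.3]
width: 0.0085
gripper_force: 63.0
```

```bash
python3 -c "
from go import *
go(.536,.1625,.022,158)
for c in ['side','top']: print(camera_model(c)['origin'])
for i in range(3): print(r.get_state()['ft_torque'])"
```

```text
clock 14.0167 pos [0.5364 0.163  0.0228] rot [-179.9063    0.0289  158.1853] F [-1.6641 -0.4857  2.3494] T [-0.0755  0.2912  0.1643] w 0.008532949777696476
row x,y,z cm, spin: [ 0.02 -0.06  0.08  0.19]
[ 0.4684 -0.7111  0.6711]
[0.4157 0.0642 1.2355]
[-0.0755  0.2912  0.1643]
[-0.0755  0.2912  0.1643]
[-0.0755  0.2912  0.1643]
```

Emit:
{"fn": "jog_arm", "kwargs": {"increments": [[0,0,0,2,255],[0,0,0,4,255],[0,0,0,6,255],[0,0,0,8,255],[0,0,0,10,255],[0,0,0,12,255]]}}

```text
clock: 14.52
tcp_pos: [0.5362, 0.1627, 0.0228]
tcp_rot: [-179.9, 0.0, 146.2]
wrist_force: [-1.5, -1.7, 3.6]
width: 0.0081
gripper_force: 63.1
```

```bash
python3 -c "
from go import *
go(.536,.1625,.022,146)"
```

```text
clock 14.5167 pos [0.5362 0.1627 0.0228] rot [-179.87      0.0406  146.1842] F [-1.5183 -1.6907  3.6444] T [-0.2507  0.3639  0.1771] w 0.008103037038585512
row x,y,z cm, spin: [ 0.01 -0.03  0.08  0.18]
```

Emit:
{"fn": "jog_arm", "kwargs": {"increments": [[0,0,0,2,255],[0,0,0,4,255],[0,0,0,6,255],[0,0,0,8,255],[0,0,0,10,255],[0,0,0,12,255]]}}

```text
clock: 15.02
tcp_pos: [0.536, 0.1624, 0.0228]
tcp_rot: [-179.8, 0.1, 134.2]
wrist_force: [-3.0, -3.1, 4.1]
width: 0.0083
gripper_force: 63.2
```

```bash
python3 -c "
from go import *
go(.536,.1625,.022,134)"
```

```text
clock 15.0167 pos [0.536  0.1624 0.0228] rot [-179.8329    0.0622  134.1939] F [-3.0095 -3.0827  4.0951] T [-0.3818  0.5262  0.1946] w 0.008274463203532648
row x,y,z cm, spin: [0.01 0.   0.08 0.19]
```

Emit:
{"fn": "jog_arm", "kwargs": {"increments": [[0,-0.04,0,2,255],[0,-0.07,0,4,255],[0,-0.07,0,6,255],[0,-0.07,0,8,255]]}}

```text
clock: 15.35
tcp_pos: [0.5358, 0.1623, 0.0228]
tcp_rot: [-179.9, 0.1, 126.2]
wrist_force: [-1.8, -0.6, 3.1]
width: 0.0084
gripper_force: 63.1
```

```bash
python3 -c "
from go import *
go(.536,.1625,.022,126)"
```

```text
clock 15.35 pos [0.5358 0.1623 0.0228] rot [-179.9133    0.0836  126.1818] F [-1.8391 -0.5719  3.1226] T [-0.1831  0.3112  0.1732] w 0.008359743441908766
row x,y,z cm, spin: [0.01 0.03 0.08 0.18]
```

Emit:
{"fn": "jog_arm", "kwargs": {"increments": [[0,0,0,2,255],[0,0,0,4,255],[0,0,0,6,255]]}}

```text
clock: 15.6
tcp_pos: [0.5357, 0.1622, 0.0228]
tcp_rot: [-179.9, 0.1, 120.2]
wrist_force: [-2.4, -1.0, 4.1]
width: 0.0082
gripper_force: 63.1
```

```bash
python3 -c "
from go import *
go(.536,.1625,.022,120)"
```

```text
clock 15.6 pos [0.5357 0.1622 0.0228] rot [-179.8906    0.0904  120.1862] F [-2.4413 -1.0412  4.1009] T [-0.2349  0.4014  0.1691] w 0.008216673299281654
row x,y,z cm, spin: [0.01 0.04 0.08 0.19]
```

Emit:
{"fn": "jog_arm", "kwargs": {"increments": [[0,-0.04,0,2,255],[0,-0.04,0,4,255],[0,-0.04,0,6,255]]}}

```text
clock: 15.85
tcp_pos: [0.5356, 0.1621, 0.0228]
tcp_rot: [-179.9, 0.1, 114.2]
wrist_force: [-1.3, -0.7, 3.3]
width: 0.0084
gripper_force: 63.0
```

```bash
python3 -c "
from go import *
go(.536,.1625,.022,114)"
```

```text
clock 15.85 pos [0.5356 0.1621 0.0228] rot [-179.94      0.1002  114.1846] F [-1.3493 -0.7329  3.3261] T [-0.1582  0.3535  0.2721] w 0.00836924443810318
row x,y,z cm, spin: [0.02 0.06 0.08 0.18]
```

Emit:
{"fn": "jog_arm", "kwargs": {"increments": [[0,0,0,2,255],[0,0,0,4,255]]}}

```text
clock: 16.02
tcp_pos: [0.5354, 0.162, 0.0228]
tcp_rot: [-179.9, 0.1, 110.2]
wrist_force: [-1.9, -1.3, 3.1]
width: 0.0086
gripper_force: 63.1
```

```bash
python3 -c "
from go import *
go(.536,.1625,.022,110)"
```

```text
clock 16.0167 pos [0.5354 0.162  0.0228] rot [-179.9245    0.1066  110.1974] F [-1.9133 -1.331   3.0885] T [-0.1204  0.393   0.2302] w 0.008555998053966596
row x,y,z cm, spin: [0.02 0.07 0.08 0.2 ]
```

Emit:
{"fn": "jog_arm", "kwargs": {"increments": [[0,0,0,1,255]]}}

```text
clock: 16.1
tcp_pos: [0.5354, 0.162, 0.0228]
tcp_rot: [-179.9, 0.1, 109.2]
wrist_force: [-2.6, -2.2, 5.3]
width: 0.0081
gripper_force: 63.2
```

```bash
python3 -c "
from go import *
go(.536,.1625,.022,110)"
```

```text
clock 16.1 pos [0.5354 0.162  0.0228] rot [-179.9299    0.1044  109.2143] F [-2.5645 -2.2129  5.2859] T [-0.312   0.4292  0.2427] w 0.008101545091077734
row x,y,z cm, spin: [ 0.03  0.07  0.08 -0.79]
```

Emit:
{"fn": "jog_arm", "kwargs": {"increments": [[0,0,0,0.3,255]]}}

```text
clock: 16.18
tcp_pos: [0.5354, 0.162, 0.0227]
tcp_rot: [-179.9, 0.1, 109.0]
wrist_force: [-3.3, -2.5, 5.4]
width: 0.0084
gripper_force: 63.3
```

```bash
python3 -c "
from go import *
go(.536,.1625,.022,110)
t=[]
for i in range(8): grab_frame('side'); t.append(r.get_state()['ft_torque'][2])
print(np.array(t))"
```

```text
clock 16.1833 pos [0.5354 0.162  0.0227] rot [-179.9272    0.0983  108.9557] F [-3.2818 -2.4928  5.3941] T [-0.5246  0.545   0.2742] w 0.008385439185788048
row x,y,z cm, spin: [ 0.02  0.07  0.07 -1.04]
[0.2319 0.2337 0.1315 0.1464 0.2179 0.1678 0.1575 0.1737]
```

Emit:
{"fn": "jog_arm", "kwargs": {"increments": [[0,0,0,0.5,255]]}}

```text
clock: 16.67
tcp_pos: [0.5354, 0.1621, 0.0228]
tcp_rot: [-179.9, 0.1, 108.5]
wrist_force: [-3.1, -3.7, 6.6]
width: 0.0083
gripper_force: 63.4
```

```bash
python3 -c "
from go import *
go(.536,.1625,.022,110)"
```

```text
clock 16.6667 pos [0.5354 0.1621 0.0228] rot [-179.9295    0.096   108.4823] F [-3.0628 -3.6654  6.6312] T [-0.4699  0.5307  0.2452] w 0.008310964310404862
row x,y,z cm, spin: [ 0.02  0.07  0.08 -1.52]
```

Torque noise is about 0.03 N m and the estimate is around 9 N. I'll back off a few degrees and come forward again, sampling torque both ways so the drag cancels.

Emit:
{"fn": "jog_arm", "kwargs": {"increments": [[0,0,0,-1,255],[0,0,0,-1.5,255]]}}

```text
clock: 16.83
tcp_pos: [0.5354, 0.1621, 0.0227]
tcp_rot: [-179.9, 0.1, 110.0]
wrist_force: [-2.7, -2.7, 5.7]
width: 0.0085
gripper_force: 63.3
```

```bash
cat > t.py <<'E'
from h import *
s=r.get_state(); print(s['tcp_rot'][2],s['ft_torque'],s['wrist_force'])
E
python3 t.py
```

```text
109.97407725583959 [-0.5002  0.4598 -0.0636] [-2.6974 -2.7329  5.7117]
```

Emit:
{"fn": "jog_arm", "kwargs": {"increments": [[0,0,0,-1,255]]}}

```text
clock: 16.92
tcp_pos: [0.5355, 0.1621, 0.0228]
tcp_rot: [-179.9, 0.1, 111.0]
wrist_force: [-2.7, -2.4, 4.6]
width: 0.0082
gripper_force: 63.3
```

```bash
python3 t.py
```

```text
110.96055140485511 [-0.5493  0.4959 -0.0094] [-2.653  -2.3946  4.5932]
```

Emit:
{"fn": "jog_arm", "kwargs": {"increments": [[0,0,0,-1,255]]}}

```text
clock: 17.0
tcp_pos: [0.5355, 0.1621, 0.0228]
tcp_rot: [-179.9, 0.1, 112.0]
wrist_force: [-2.2, -2.8, 5.9]
width: 0.0082
gripper_force: 63.3
```

```bash
python3 t.py
```

```text
111.97693973371894 [-0.4909  0.4909 -0.0458] [-2.1562 -2.8362  5.9225]
```

Emit:
{"fn": "jog_arm", "kwargs": {"increments": [[0,0,0,-1,255]]}}

```text
clock: 17.08
tcp_pos: [0.5355, 0.1621, 0.0228]
tcp_rot: [-179.9, 0.1, 113.0]
wrist_force: [-2.0, -3.1, 4.2]
width: 0.0082
gripper_force: 63.3
```

```bash
python3 t.py
```

```text
112.97184541467615 [-0.5468  0.421  -0.1462] [-2.0138 -3.1368  4.1704]
```

Emit:
{"fn": "jog_arm", "kwargs": {"increments": [[0,0,0,0.5,255],[0,0,0,1,255]]}}

```text
clock: 17.25
tcp_pos: [0.5355, 0.1621, 0.0228]
tcp_rot: [-179.9, 0.1, 112.0]
wrist_force: [-1.9, -2.5, 6.2]
width: 0.0083
gripper_force: 63.3
```

```bash
python3 t.py
```

```text
111.96088881890401 [-0.47    0.4351  0.2099] [-1.9107 -2.5347  6.2419]
```

Emit:
{"fn": "jog_arm", "kwargs": {"increments": [[0,0,0,1,255]]}}

```text
clock: 17.33
tcp_pos: [0.5355, 0.1621, 0.0228]
tcp_rot: [-179.9, 0.1, 111.0]
wrist_force: [-2.1, -2.6, 5.4]
width: 0.0082
gripper_force: 63.3
```

```bash
python3 t.py
```

```text
110.95831434151214 [-0.5243  0.532   0.2236] [-2.0523 -2.5735  5.4095]
```

Emit:
{"fn": "jog_arm", "kwargs": {"increments": [[0,0,0,1,255]]}}

```text
clock: 17.42
tcp_pos: [0.5355, 0.1621, 0.0228]
tcp_rot: [-179.9, 0.1, 109.9]
wrist_force: [-2.8, -2.2, 6.7]
width: 0.0081
gripper_force: 63.4
```

```bash
python3 t.py
```

```text
109.94262253545473 [-0.482   0.5381  0.3108] [-2.8264 -2.193   6.6557]
```

Combining the sweeps, the drag is about 0.153 N m and the force about 9 N here, so I'll back off 1° to land near 8 N. Then release and rise straight out.

Emit:
{"fn": "jog_arm", "kwargs": {"increments": [[0,0,0,-0.5,255],[0,0,0,-1,255],[0,0,0,-1,255]]}}

```text
clock: 17.67
tcp_pos: [0.5354, 0.1621, 0.0228]
tcp_rot: [-179.9, 0.1, 111.0]
wrist_force: [-2.9, -2.8, 5.8]
width: 0.0086
gripper_force: 63.3
```

Emit:
{"fn": "jog_arm", "kwargs": {"increments": [[0,0,0,0,183],[0,0,0,0,183],[0,0,0,0,183],[0,0,0,0,183],[0,0,-0.7,0,183],[0,0,-2,0,183],[0,0,-4,0,183],[0,0,-7,0,183],[0,0,-11,0,183],[0,0,-15,0,183],[0,0,-18,0,183],[0,0,-18,0,183]]}}

```text
clock: 18.67
tcp_pos: [0.5399, 0.1639, 0.2132]
tcp_rot: [179.1, 0.2, 110.9]
wrist_force: [0.7, 1.5, 1.3]
width: 0.0243
gripper_force: 0.0
```

```bash
python3 - <<'E'
from go import *
go(.5,.16,.2,110)
im,d=grab_frame('side'); cv2.imwrite('pics/c10.png',cv2.resize(im[195:295,265:345],None,fx=6,fy=6,interpolation=2))
T=[]
for i in range(10): grab_frame('top'); T.append(r.get_state()['ft_torque'][2])
print('free bias',np.mean(T),np.std(T))
E
```

```text
clock 18.6667 pos [0.5399 0.1639 0.2132] rot [179.0645   0.1579 110.9221] F [0.7282 1.4865 1.2582] T [-0.0441 -0.0262 -0.0072] w 0.02425393323512361
row x,y,z cm, spin: [ 1.06 -3.87  1.32  0.92]
free bias -0.015153758271787231 0.033001304666329404
```

View pics/c10.png

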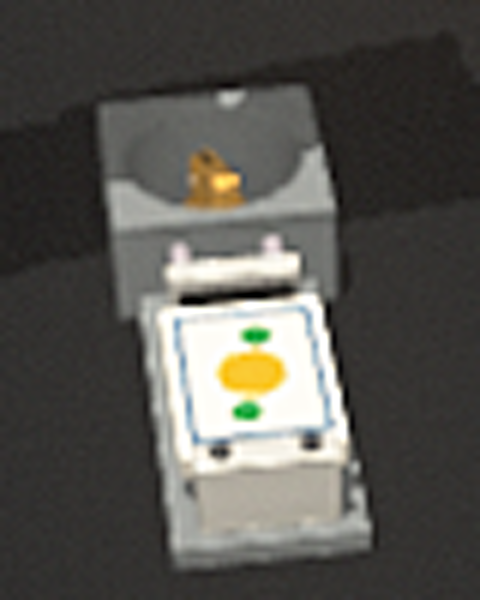

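The crop shows the tile flat on the bed against the fence (270,455), with the jaw closed onto its far end (235,275) and the knob turned. The robot is clear of everything.

```bash
python3 -c "
from h import *
print(r.close_job())"
```

```text
the job is handed in; nothing more can be done
None
```

The large white tile lies flat on the bed against the fence, clamped at an estimated 8 to 9 N (within about 1 N, as torque readings were noisy); the robot is clear, and the job was handed in after about 19 s.

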